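# Refit the coin counter's selector knob and hold it pressed

### The job

The black pointer knob of the coin counter's size selector lies loose on the counter: pick it up, turn it so that the flat in its bore meets the flat of the selector's D-shaft, and push it fully home on the shaft. Then press knob and shaft all the way down against the spring, which lifts the sizing finger off a stuck coin, and finish while still holding the knob pressed down with the gripper, without letting go. Leave the bell, date stamp, coin tubes and scale where they stand.

Things in the scene. Friction and masses are not known exactly. Their poses are not given: they have to be found in the camera images.
- knob: Loose black pointer knob, 45 g, standing bore down on the counter, its nose within 50 degrees of world +x. Origin: centre of its underside; z up along the bore axis; x towards the nose. Round skirt 48 mm across, 18 mm high. Bore: D-shaped, open below, 15 mm deep, 15.6 mm across, its flat on the nose side 4.8 mm from the axis, lead-in 1.2 mm; 0.8 mm and 8 degrees of play on the shaft.
- knob_grip (a point): Point on the knob's axis at the middle of its grip bar, 28 mm above the knob's underside; axes as the knob's. The upright bar stands on the skirt from 18 to 38 mm above the underside, is 14 mm thick across y, with parallel sides from x = -18 to +11 mm; the x = -20 mm end is blunt.
- knob_nose (a point): Tip of the knob's pointer nose, 27 mm from the axis along the knob's x and 28 mm above its underside; axes as the knob's. The grip bar tapers to this narrow end, which overhangs the skirt and bears a thin bright line on its top.
- shaft_tip (a point): Centre of the top of the upright steel D-shaft to which the knob belongs; sinks with the shaft. z up; x points out of the flat, within 35 degrees of world +x. Shaft 14 mm across, flat 4 mm from the axis, chamfer 1.4 mm; it does not turn. Top about 137 mm above the counter when up. A knob fully home rests with its bore's end on the shaft's top, its underside 15 mm below this point.
- selector: Round black dial plate, 68 mm across, 2 mm thick, fixed on the machine's deck; the D-shaft stands 23 mm out of its middle. Origin: centre of its underside, z up, x the way that the shaft's flat faces. A narrow bright index rib near its rim lies at +x: the knob fits with its nose over that rib. A knob fully home clears the plate by 8 mm, by 2 mm when pressed down.
- shaft (a joint): How far the D-shaft is pressed down, m: 0 = up, 0.006 = fully down on its stop. The spring takes 5 N to start it and 10 N to hold it fully down, and pushes it up again when let go. The sizing finger over the coin track lifts with it.
- coin_counter: Coin counting machine, fixed, grey case 240 mm (x) by 380 mm (y), deck 112 mm above the counter. Origin: centre of its underside; front (-x: display, keys, spout) towards the robot, turned up to 15 degrees. Selector at x 20, y -120 mm; steel coin bowl 184 mm across, rim 167 mm high, at x 20, y 80 mm; low coin rails and a pivoted sizing finger along the front edge, under 45 mm above the deck.
- bell: Bystander: chrome counter bell, 84 mm across, 56 mm high, origin under its centre, on the counter.
- date_stamp: Bystander: upright steel date stamp with a grey handle, foot 36 x 58 mm, 114 mm high, origin under its centre.
- tube_stand: Bystander: low wooden stand 150 x 54 mm with three clear coin tubes, 105 mm high in all, origin under its centre, long side along its x.
- coin_scale: Bystander: squat brass coin scale, foot 130 x 130 mm, pan at 65 mm, origin under its centre.
Mind the look-alikes: they are no part of the job. Leave any brown, orange or yellow look-alike of the knob alone.

How it is judged (in metres and radians):
On the way, in this order (a step that is already met when the one before it is completed fails the run):
1. the knob is picked up off the counter in the gripper (height (world z) of knob above 0.03 m and contact force between the fingers and knob above 1 N), for 0.2 s.
2. the knob is home on the D-shaft, flat to flat (z of knob in the frame of shaft_tip below -0.0125 m and horizontal distance between knob and shaft_tip below 0.003 m and angle between the x axis of knob and the x axis of shaft_tip, either way round below 0.25 rad and x of knob_nose in the frame of shaft_tip above 0.02 m), for 0.1 s.
At the end, for the whole second after the job is handed in: The knob sits on the D-shaft (underside at least 12.5 mm below the shaft's top, axes within 3 mm, upright within 7 degrees, nose over the flat within 14 degrees), the shaft is pressed at least 4 of its 6 mm down, and the gripper's fingers still bear on the knob, all through the last second (all of step 2 and angle between knob's own z axis and vertical below 0.12 rad and value of joint shaft above 0.004 m and contact force between the fingers and knob above 1 N); the arm keeps its last pose, push and grip.
It fails at once if the bell was moved more than 20 mm or tipped (distance of bell from where it was at the start of the episode above 0.02 m or angle between bell's own z axis and vertical above 0.3 rad).
It fails at once if the date stamp was moved more than 20 mm or tipped (distance of date_stamp from where it was at the start of the episode above 0.02 m or angle between date_stamp's own z axis and vertical above 0.3 rad).
It fails at once if the coin tubes were moved more than 20 mm or tipped (distance of tube_stand from where it was at the start of the episode above 0.02 m or angle between tube_stand's own z axis and vertical above 0.3 rad).
It fails at once if the scale was moved more than 20 mm or tipped (distance of coin_scale from where it was at the start of the episode above 0.02 m or angle between coin_scale's own z axis and vertical above 0.3 rad).
It also fails if it takes over 45 s, if anything falls off the work surface, if the arm or the gripper's body presses on something with over 40 N, if the wrist force passes 120 N, or if a joint passes its speed limit or range.

### The arm

A 6-joint arm with a two-finger parallel gripper is mounted at the origin on the work surface. World frame = base frame: x ahead of the robot, y to its left, z up, the work surface at z = 0. Lengths are in m, angles in degrees, forces in N, time in s.
With the tool pointing down it reaches from about 0.4 to 0.825 m from the base axis. Payload 7 kg.
Tool frame: the origin (TCP) lies on the centre line of the jaws, within the pads' length; the fingertips stand 8 mm ahead of it and the grasp point (between the pads) lies 11 mm behind it (r.tcp_to_tips is the distance from the TCP to the fingertips, in m); z points along the fingers, y is the direction in which the jaws open and shut (so a half turn about z gives the same grasp; the last joint's range is limited). The gripper opens to 88 mm and grips with 3 to 60 N. Pads are 19 mm wide; open, the fingers measure 130 mm over their backs; the gripper's body (78 mm by 193 mm) begins 47 mm behind the grasp point.
Start: joints at [-51.847, 20.546, 0.682, 0, -70.136, -16.507], TCP at [0.249, -0.627, 0.199] pointing down, gripper open.
Joint ranges: [-176.03, 176.03], [-82.01, 121.73], [-58.28, 71.71], [-173.87, 95.51], [-174.79, -0.11], [-173.66, 173.66]. Speed limits (degrees/s): [136.94, 136.94, 172.46, 180, 180, 180].

### API

Orientations are given as [roll, pitch, yaw] about the fixed x, y, z axes, in that order (R = Rz(yaw) Ry(pitch) Rx(roll)).
In Python, from plant import r gives the robot as it stands.
- The arm moves only by the tool drive_tool, never from a script. Its argument "plan" is text: rows parted by semicolons, each of 4 numbers parted by spaces: the shift along the tool's x, y, z in cm, then the turn about the tool's z in rad. A call has 1 to 8 rows; each row is the pose to reach, as a shift and turn from the pose commanded when the call began, along the tool's axes at that moment; what a row does not reach only later rows make up. A row lasts 1/8 s, in which the tool goes at most 62.5 mm and 10.7 degrees, less where a joint would pass 70% of its speed; a pose out of reach is approached as far as the arm can. A call with a gripper value outside its range is refused whole. "fingers" is the closure, from -1 (fully open) to 1 (shut), set as the call begins (left out, the last holds). The fingers move at their own pace and stop on an object; "squeeze" is the grip in N (left out, the last holds). Time passes only in rows, so rows that repeat a pose let the fingers close. It gives the time, the measured TCP pose, the force and the opening at its end, in the units of the state.
- r.get_state(): the state, without advancing time (a new reading comes with each control period).
- r.capture(name): name is "scene" or "top"; returns a dict with "frame" (400x640x3 uint8, red, green, blue), "fovy" (degrees; the focal length in pixels is half the picture's height over the tangent of half this angle, whatever the lens; pixels are square), "cx", "cy" (the principal point, pixels), "rvec" (rotation vector, rad) and "tvec" (3), from world to camera coordinates, as OpenCV has them. Camera axes: x right, y down, z forward; pixel columns grow to the right and rows downward; lengths in m; the calibration is good to about 2 mm. A picture is of the moment at which its call begins. There is no depth.
- r.close_job(): hands the job in, once; it reports no verdict.
The state is a dict: "time_s": time; "joints": joint angles; "qd": joint speeds; "joint_torque": joint torques, N m; "tcp_pos": TCP position; "eef_rot": TCP orientation; "contact_force": force on the tool from outside, world axes, zero at the start; "moment": the same for the moment, N m; "gripper_width": finger opening in m.
Only numpy, scipy, OpenCV 4.12 (cv2) and the standard library are available. Lean on these libraries where they do the work, as an engineer would, in place of code of your own. Each camera call takes 0.05 s, during which the arm holds its last target. There are 200 camera calls.

## Working session

There is one attempt and no reset: what is moved stays moved. The work goes in short steps, Python scripts to look and compute and a tool call to move; the robot and the scene stay as the last step left them, time stands still between calls to the robot, and variables do not carry over. Pictures are saved under pics/ and viewed, about 8 in all and at most 12, crops included, and the job is handed in when it is done.

Besides the shell and the picture viewer there is one more tool, called after "Emit:" by a JSON object that holds its "api" and its "payload". drive_tool: Moves the arm, as the interface text tells. Its arguments: {"type":"object","properties":{"plan":{"type":"string"},"fingers":{"type":"number"},"squeeze":{"type":"number"}},"required":["plan"]}

```bash
mkdir -p pics; ls; cat > h.py <<'E'
import numpy as np, cv2
from plant import r
def cap(n, f=None):
    c=r.capture(n)
    if f: cv2.imwrite('pics/'+f, c['frame'][:,:,::-1])
    return c
def K(c):
    h,w=c['frame'].shape[:2]; f=h/2/np.tan(np.radians(c['fovy'])/2)
    return np.array([[f,0,c['cx']],[0,f,c['cy']],[0,0,1.]])
def ray(c,uv,z):
    R=cv2.Rodrigues(np.array(c['rvec'],float))[0]; t=np.array(c['tvec'],float).ravel()
    C=-R.T@t; d=R.T@np.linalg.inv(K(c))@np.array([uv[0],uv[1],1.])
    return C+d*(z-C[2])/d[2]
def proj(c,P):
    return cv2.projectPoints(np.array(P,float).reshape(-1,3),np.array(c['rvec'],float),np.array(c['tvec'],float),K(c),None)[0].reshape(-1,2)
def cam(c):
    R=cv2.Rodrigues(np.array(c['rvec'],float))[0]; return -R.T@np.array(c['tvec'],float).ravel()
E
python3 - <<'E'
from h import *
a=cap('scene','s0.png'); b=cap('top','t0.png')
for c in(a,b): print(c['fovy'],c['cx'],c['cy'],cam(c), {k for k in c})
print(r.get_state())
E
```

```text
pics
50.623053306302666 315.5724611251831 198.54146878619432 [ 1.38144679 -0.60662586  0.79205684] {'tvec', 'frame', 'rvec', 'fovy', 'cy', 'cx'}
49.92244842196283 323.7767041734586 198.28234964530452 [ 0.35948171 -0.0104885   1.50444852] {'tvec', 'frame', 'rvec', 'fovy', 'cy', 'cx'}
{'time_s': 0.1, 'joints': array([-5.18464608e+01,  2.05852764e+01,  6.39143694e-01, -1.68767057e-02,
       -7.01366199e+01, -1.65063169e+01]), 'qd': array([-0.0007429 , -0.08639551,  0.11959154,  0.04640319,  0.03192283,
       -0.04769677]), 'joint_torque': array([-2.69089411e-03, -5.84163451e+01,  2.93751258e+01,  7.01545089e+00,
        1.02048274e-02, -4.81422228e-05]), 'tcp_pos': array([ 0.24878292, -0.62696413,  0.19864323]), 'eef_rot': array([ 1.79916150e+02, -8.30141451e-03, -1.58358517e+02]), 'contact_force': array([-0.39094406,  0.09118323,  1.1856514 ]), 'moment': array([ 0.01129853, -0.00527758, -0.0207168 ]), 'gripper_width': 0.0874144114541149}
```

View pics/s0.png

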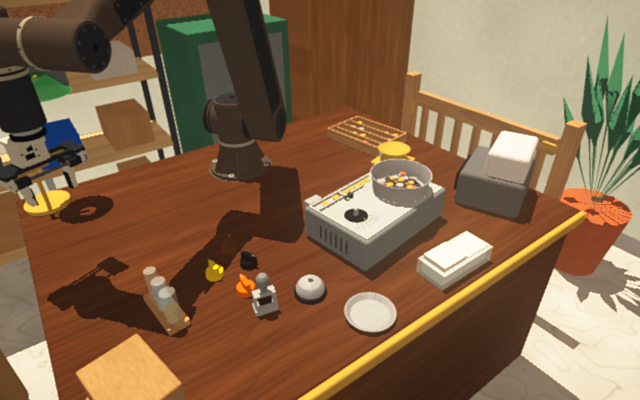

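View pics/t0.png

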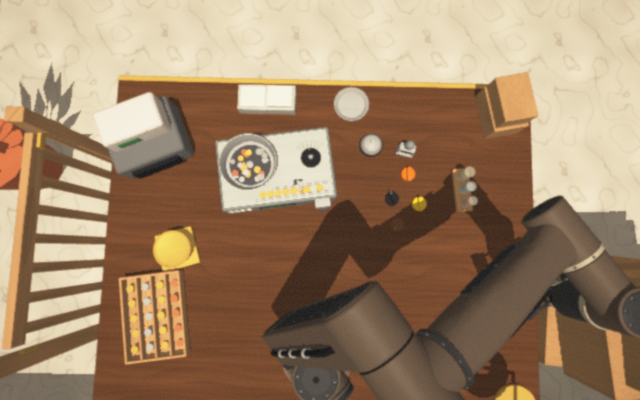

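Candidates for the knob, in the top view: black (391,198), orange (408,174), yellow (419,203) and a brown one in shadow at about (398,225). In the scene view, black is at (249,260), orange (245,287), yellow (215,270) and brown (228,243). I choose the black one and will check it in a close crop, together with the dial.

```bash
python3 - <<'E'
import cv2,numpy as np
t=cv2.imread('pics/t0.png'); s=cv2.imread('pics/s0.png')
def cr(i,x,y,w,h): return cv2.resize(i[y:y+h,x:x+w],(400,300),interpolation=cv2.INTER_CUBIC)
o=np.vstack([np.hstack([cr(t,371,183,40,30),cr(s,229,245,40,30)]),np.hstack([cr(t,291,143,40,30),cr(s,327,195,60,45)])])
o=np.clip(255*(o/255.)**0.6,0,255).astype('uint8')
cv2.imwrite('pics/c0.png',o)
E
```

```text
(no output)
```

View pics/c0.png

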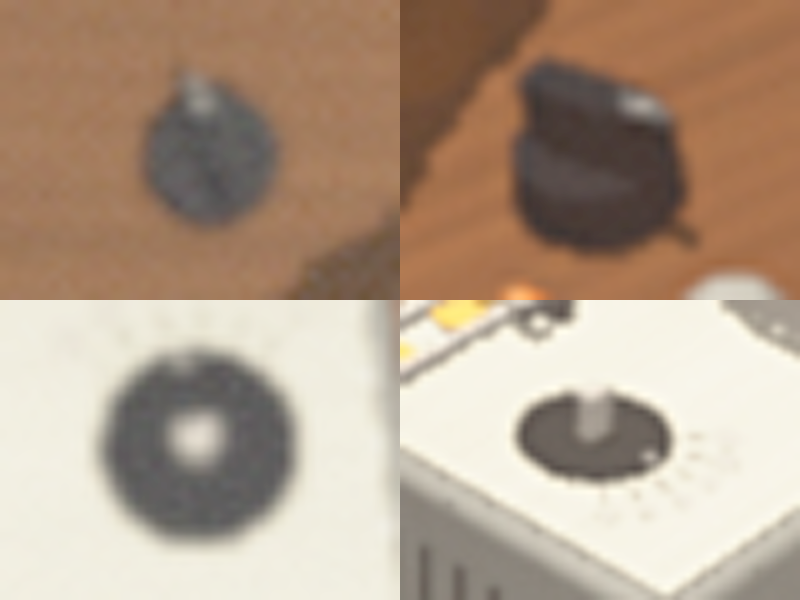

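The crop shows the black pointer knob with its bright line at top-view px (390.3,191.9) and skirt centre near (391.5,198.3). The dial is there with its rib at top px (308.9,179.2), and the shaft stands in the middle. Next I measure by masks.

```bash
cat > meas.py <<'E'
from h import *
def disc(c,x0,y0,x1,y1,thr):
    g=cv2.cvtColor(c['frame'],cv2.COLOR_RGB2GRAY)[y0:y1,x0:x1]
    g=cv2.resize(g,None,fx=8,fy=8,interpolation=cv2.INTER_CUBIC)
    cs=cv2.findContours((g<thr).astype('uint8'),cv2.RETR_EXTERNAL,cv2.CHAIN_APPROX_NONE)[0]
    k=max(cs,key=cv2.contourArea); return g,(cv2.convexHull(k)[:,0,:]+.5)/8-.5+[x0,y0]
def bright(c,x0,y0,x1,y1):
    g=cv2.cvtColor(c['frame'],cv2.COLOR_RGB2GRAY)[y0:y1,x0:x1].astype(float)
    w=np.clip(g-np.median(g)-25,0,None); Y,X=np.mgrid[y0:y1,x0:x1]
    return np.array([(w*X).sum(),(w*Y).sum()])/w.sum(), g
def fitcirc(P):
    A=np.c_[2*P[:,:2],np.ones(len(P))]; s=np.linalg.lstsq(A,(P[:,:2]**2).sum(1),rcond=None)[0]
    return s[:2],np.sqrt(s[2]+s[:2]@s[:2])
E
python3 - <<'E'
from meas import *
a=cap('scene'); b=cap('top')
for n,c,box in(('top',b,(296,145,326,172)),('scene',a,(338,203,376,229))):
    g,h=disc(c,*box,130); P=np.array([ray(c,p,.114) for p in h]); print(n,'dial',fitcirc(P))
g,h=disc(b,380,188,404,210,58); P=np.array([ray(b,p,.018) for p in h]); print('knob top hull',len(P),fitcirc(P), h.min(0),h.max(0))
np.set_printoptions(linewidth=200,precision=4,suppress=True)
G=lambda c,x0,y0,x1,y1:print(cv2.cvtColor(c['frame'],cv2.COLOR_RGB2GRAY)[y0:y1,x0:x1])
print('top dial');G(b,300,146,324,170);print('top knob');G(b,383,186,402,208);print('scene knob');G(a,238,248,262,272);print('scene dial');G(a,342,200,372,226)
E
```

```text
top dial (array([0.65484549, 0.03666873]), np.float64(0.03233416668633866))
scene dial (array([0.65579388, 0.03605914]), np.float64(0.03281153799908637))
knob top hull 31 (array([ 0.53608277, -0.24534394]), np.float64(0.023172966425389775)) [384.8125 191.3125] [397.8125 205.1875]
top dial
[[221 221 214 204 215 223 219 213 212 213 209 210 215 219 214 216 219 219 217 219 222 225 225 227]
 [222 224 219 211 216 219 211 197 194 181 168 171 183 193 202 215 221 214 214 219 226 227 228 227]
 [220 221 222 220 212 195 165 137 136 127 110  97 109 118 138 180 205 214 218 223 225 226 226 226]
 [220 218 219 210 179 139  99  84  98 101  78  59  55  57  76 115 158 191 216 224 227 226 226 226]
 [222 217 210 174 125  83  57  57  68  68  60  50  46  45  48  63  92 134 188 218 224 227 227 226]
 [224 212 177 128  78  51  45  48  50  53  51  44  46  49  50  49  55  82 136 188 218 227 227 225]
 [221 188 134  83  54  46  51  50  48  47  49  47  53  49  47  48  55  56  86 138 199 221 225 226]
 [217 167  98  55  49  46  51  48  54  62  64  64  60  51  48  50  49  50  57 108 180 218 226 227]
 [212 150  84  49 
[... 7794 characters left out ...]
 45  44  48  50  50  51  51  52  49  47  47  46  64 119 171 222 238 228 221 230 236]
 [236 236 237 240 241 242 232 172 131 113  79  84  72  56  50  51  66  68  81 115 124 152 214 225 233 238 232 218 222 232]
 [237 237 238 238 239 241 242 237 236 224 180 183 169 143 126 126 153 163 178 217 227 232 235 213 207 228 235 233 232 233]
 [240 239 238 238 237 237 237 238 241 242 237 239 239 237 231 213 232 238 234 226 220 235 237 228 215 220 232 236 236 236]
 [239 241 239 238 236 235 235 235 237 238 239 239 240 242 237 219 234 239 236 228 205 228 236 236 233 230 227 228 231 236]
 [200 234 238 238 236 235 236 236 236 237 237 237 237 238 235 224 231 235 235 234 229 232 234 236 237 234 224 224 230 236]]
```

```bash
python3 - <<'E'
from meas import *
np.set_printoptions(linewidth=200,precision=4,suppress=True)
a=cap('scene'); b=cap('top')
ctr=np.array([.6553,.0364])
for n,p in(('rib top',ray(b,(308.5,149.1),.116)),('rib scene',ray(a,(363.9,218),.116)),('tip top',ray(b,(310.2,156),.137)),('tip scene',ray(a,(355.1,208.6),.137))):
    d=p[:2]-ctr; print(n,p,np.hypot(*d),np.degrees(np.arctan2(d[1],d[0])))
for n,p in(('line top',ray(b,(390.6,191.6),.038)),('line scene',ray(a,(252.4,254.8),.038))): print(n,p)
# scene knob skirt: bottom & side edges
print('skirt scene left/right at z=.009:',ray(a,(239.9,265),.012),ray(a,(257,265),.012))
# top skirt: lower half of contour only
g,h=disc(b,380,194,404,210,68); h=h[h[:,1]>195]; P=np.array([ray(b,p,.012) for p in h]);print('skirt top',fitcirc(P))
# table edges of the case for yaw
fr=cv2.cvtColor(b['frame'],cv2.COLOR_RGB2HSV)
for n,c,u in(('tip proj',a,[.6553,.0364,.137]),('t',b,[.6553,.0364,.137])): print(n,proj(c,u))
E
```

```text
rib top [0.6812 0.0437 0.116 ] 0.02694453177018742 15.776918955338159
rib scene [0.6827 0.0429 0.116 ] 0.028135555930753568 13.394132985318084
tip top [0.6537 0.0368 0.137 ] 0.0016532360757197159 166.2428369758357
tip scene [0.6563 0.0328 0.137 ] 0.0037727031660254053 -75.13922067960918
line top [ 0.5566 -0.2398  0.038 ]
line scene [ 0.5503 -0.2398  0.038 ]
skirt scene left/right at z=.009: [ 0.5392 -0.2754  0.012 ] [ 0.5673 -0.2375  0.012 ]
skirt top (array([ 0.5358, -0.2466]), np.float64(0.02450509946912302))
tip proj [[355.8898 207.9946]]
t [[310.3343 155.5162]]
```

```bash
cat >> h.py <<'E'
def rel(x,y,z,yaw):
    s=r.get_state(); w=s['eef_rot'][2]; a=np.radians(w); d=np.array([x,y,z])-s['tcp_pos']
    print('cm,rad:',np.round([100*(np.cos(a)*d[0]+np.sin(a)*d[1]),100*(np.sin(a)*d[0]-np.cos(a)*d[1]),-100*d[2],-np.radians((yaw-w+180)%360-180)],3), 'tcp',np.round(s['tcp_pos'],4),'rot',np.round(s['eef_rot'],2),'F',np.round(s['contact_force'],2),'w',round(s['gripper_width'],4),'t',round(s['time_s'],2))
E
python3 -c "
from h import *
rel(.536,-.246,.12,-160)"
```

```text
cm,rad: [-4.0746e+01  2.4850e+01  7.9190e+00  2.9000e-02] tcp [ 0.2489 -0.6273  0.1992] rot [ 179.97   -0.   -158.36] F [-0.77  0.19  0.19] w 0.0877 t 0.3
```

Emit:
{"api": "drive_tool", "payload": {"plan": "-5 3 0 0; -10 6.1 0 0; -15 9.2 0 0; -20 12.2 0 0.01; -25 15.2 0 0.01; -30 18.3 1 0.02; -35.5 21.7 2.5 0.03; -40.7 24.8 5 0.03", "fingers": 0.0, "squeeze": 20}}

```text
time_s: 1.3
tcp_pos: [0.5336, -0.2501, 0.1526]
eef_rot: [-179.9, 0.1, -160.1]
contact_force: [0.0, -0.2, -0.4]
gripper_width: 0.0438
```

Emit:
{"api": "drive_tool", "payload": {"plan": "0 0 0 0; 0 0 0 0"}}

```text
time_s: 1.55
tcp_pos: [0.532, -0.2516, 0.152]
eef_rot: [-180.0, -0.0, -160.0]
contact_force: [0.4, 0.4, 0.7]
gripper_width: 0.0437
```

```bash
python3 -c "
from h import *
rel(.536,-.246,.05,-160)
a=cap('scene');b=cap('top')
o=np.hstack([cv2.resize(i[:,:,::-1],(400,400),interpolation=cv2.INTER_CUBIC) for i in (b['frame'][150:230,350:430],a['frame'][200:300,200:300])])
cv2.imwrite('pics/c1.png',o)"
```

```text
cm,rad: [-0.57   0.39  10.201 -0.   ] tcp [ 0.532  -0.2516  0.152 ] rot [-1.8000e+02 -3.0000e-02 -1.6001e+02] F [0.36 0.44 0.74] w 0.0437 t 1.55
```

View pics/c1.png

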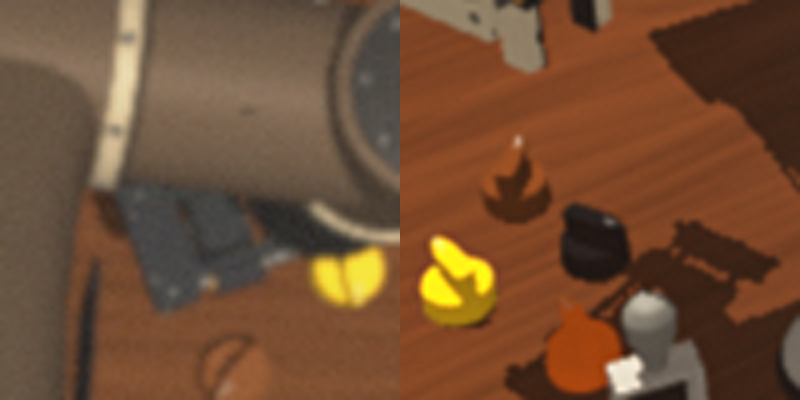

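```bash
python3 -c "
from h import *
a=cap('scene')
rel(.536,-.246,.05,-160)
p=ray(a,(243.3,250.6),.038);q=ray(a,(256.6,254.7),.038);d=q-p;print(p,q,np.degrees(np.arctan2(d[1],d[0])))
print('brown',ray(a,(229,247),.02),'yellow',ray(a,(215,271),.02))
for w in (0,20,30): print(w,proj(a,[[.536-.02*np.cos(np.radians(w)),-.246-.02*np.sin(np.radians(w)),.038],[.536+.027*np.cos(np.radians(w)),-.246+.027*np.sin(np.radians(w)),.038]]).round(1).tolist())
"
```

```text
cm,rad: [-6.440e-01  4.860e-01  1.026e+01 -3.000e-03] tcp [ 0.5316 -0.2528  0.1526] rot [-1.7997e+02  4.0000e-02 -1.6015e+02] F [-0.02  0.35  0.7 ] w 0.0436 t 1.7
[ 0.51936438 -0.25152656  0.038     ] [ 0.55687606 -0.23030896  0.038     ] 29.493653851176973
brown [ 0.4596646  -0.26868853  0.02      ] yellow [ 0.52937205 -0.34350132  0.02      ]
0 [[244.5, 249.2], [252.6, 258.1]]
20 [[242.5, 250.4], [255.3, 256.5]]
30 [[241.7, 251.1], [256.3, 255.5]]
```

Emit:
{"api": "drive_tool", "payload": {"plan": "-0.3 0.25 2 -0.03; -0.6 0.45 4 -0.07; -0.64 0.49 6 -0.07; -0.64 0.49 8 -0.07; -0.64 0.49 9.5 -0.07; -0.64 0.49 9.5 -0.07; -0.64 0.49 9.5 -0.07"}}

```text
time_s: 2.58
tcp_pos: [0.5367, -0.2455, 0.0578]
eef_rot: [-180.0, 0.0, -156.1]
contact_force: [-0.1, -0.1, 1.3]
gripper_width: 0.0439
```

```bash
python3 -c "
from h import *
a=cap('scene')
rel(.536,-.246,.03,-156)
o=cv2.resize(a['frame'][225:295,205:295,::-1],(720,560),interpolation=cv2.INTER_CUBIC)
cv2.imwrite('pics/c2.png',o)"
```

```text
cm,rad: [ 1.050e-01 -3.000e-02  2.791e+00 -1.000e-03] tcp [ 0.5368 -0.2453  0.0579] rot [-1.7995e+02  6.0000e-02 -1.5607e+02] F [0.08 0.34 0.1 ] w 0.0437 t 2.62
```

View pics/c2.png

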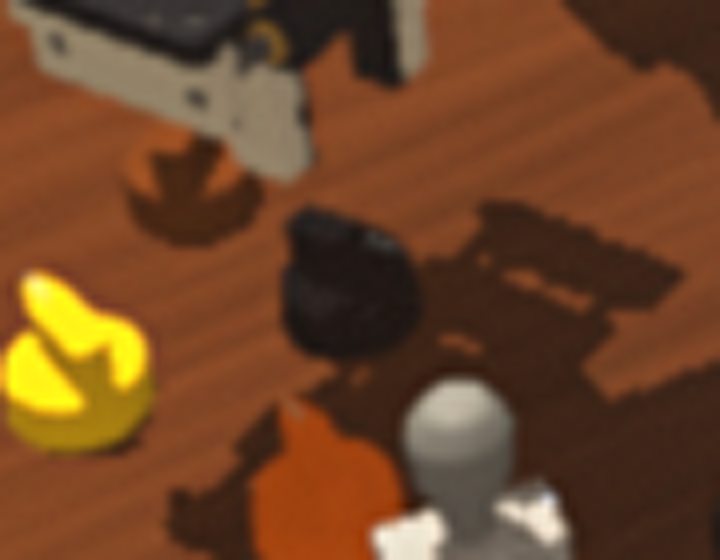

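```bash
python3 -c "
from h import *
a=cap('scene')
s=r.get_state();t=s['tcp_pos'];w=np.radians(s['eef_rot'][2]);ex=np.array([np.cos(w),np.sin(w),0]);ey=np.array([np.sin(w),-np.cos(w),0])
for y in(-.043,-.022,.022,.043):
  for x in(-.0095,.0095): print(y,x,proj(a,t+ex*x+ey*y-[0,0,.008]).round(1), proj(a,t+ex*x+ey*y+[0,0,.03]).round(1))
"
```

```text
-0.043 -0.0095 [[240.6 259.9]] [[239.  248.8]]
-0.043 0.0095 [[235.  257.6]] [[233.3 246.5]]
-0.022 -0.0095 [[245.6 255.4]] [[244.  244.3]]
-0.022 0.0095 [[240.  253.1]] [[238.4 242.1]]
0.022 -0.0095 [[255.5 246.3]] [[254.2 235.4]]
0.022 0.0095 [[250.1 244.1]] [[248.7 233.3]]
0.043 -0.0095 [[260.1 242.1]] [[258.9 231.3]]
0.043 0.0095 [[254.7 240. ]] [[253.4 229.2]]
```

```bash
python3 -c "
from h import *
print('tips',r.tcp_to_tips,[x for x in dir(r) if x[0]!='_'])
def f(t,w,a):
  w=np.radians(w);ex=np.array([np.cos(w),np.sin(w),0]);ey=np.array([np.sin(w),-np.cos(w),0])
  for y in(-.043,-.022,.022,.043): print(y,[proj(a,np.array(t)-ex*.0095+ey*y+[0,0,d]).round(1)[0].tolist() for d in(-.008,.01,.03)])
a=cap('scene','s1.png'); s=r.get_state()
print(s['tcp_pos']);f(s['tcp_pos'],s['eef_rot'][2],a);print('old');f([.532,-.2516,.152],-160,a)
i=a['frame'][205:265,215:275,::-1]; o=cv2.resize(np.clip(255*(i/255.)**.55,0,255).astype('uint8'),(600,600),interpolation=cv2.INTER_CUBIC)
cv2.imwrite('pics/c3.png',o)"
```

```text
tips 0.008 ['Unreachable', 'capture', 'close_job', 'get_state', 'tcp_to_tips']
[ 0.53682162 -0.2451328   0.05787538]
-0.043 [[240.6, 259.9], [239.9, 254.7], [239.0, 248.8]]
-0.022 [[245.6, 255.3], [244.9, 250.2], [244.1, 244.3]]
0.022 [[255.5, 246.3], [254.9, 241.2], [254.2, 235.4]]
0.043 [[260.1, 242.1], [259.5, 237.0], [258.9, 231.3]]
old
-0.043 [[232.2, 231.3], [231.4, 225.6], [230.4, 219.2]]
-0.022 [[238.0, 227.2], [237.1, 221.5], [236.2, 215.1]]
0.022 [[249.5, 218.8], [248.8, 213.3], [248.0, 206.9]]
0.043 [[254.7, 215.0], [254.1, 209.5], [253.4, 203.2]]
```

View pics/c3.png

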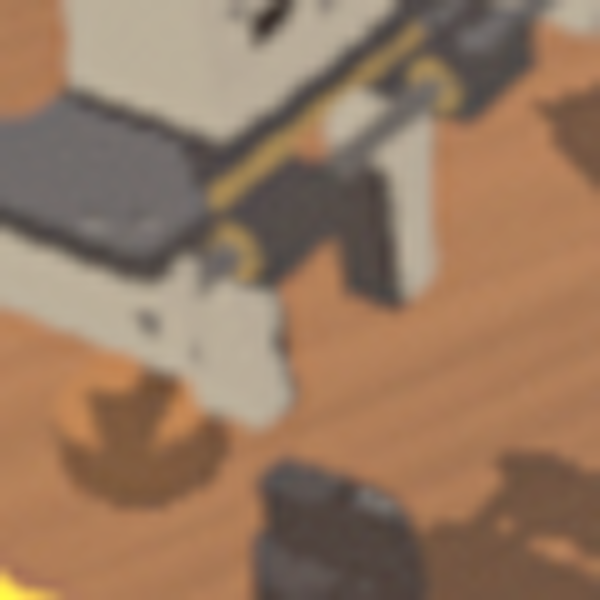

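```bash
python3 -c "
from h import *
b=cap('top','t1.png');a=cap('scene')
def f(t,w,c):
  w=np.radians(w);ex=np.array([np.cos(w),np.sin(w),0]);ey=np.array([np.sin(w),-np.cos(w),0])
  for d in(.058,.1): print(d,[(proj(c,np.array(t)+ex*.039*i+ey*.0965*y+[0,0,d]).round(1)[0].tolist()) for i in(1,-1) for y in (-1,1)])
f([.532,-.2516,.152],-160,b); s=r.get_state(); f(s['tcp_pos'],s['eef_rot'][2],b); f(s['tcp_pos'],s['eef_rot'][2],a)
i=b['frame'][150:250,330:430,::-1]; i2=a['frame'][145:265,175:295,::-1]
o=np.hstack([cv2.resize(np.clip(255*(k/255.)**.6,0,255).astype('uint8'),(400,400),interpolation=cv2.INTER_CUBIC) for k in(i,i2)])
cv2.imwrite('pics/c4.png',o)"
```

```text
0.058 [[437.6, 194.3], [377.7, 214.7], [428.7, 170.4], [369.1, 190.4]]
0.1 [[441.4, 192.6], [379.5, 213.6], [432.1, 167.8], [370.7, 188.5]]
0.058 [[427.8, 194.3], [373.5, 217.0], [418.1, 172.5], [364.0, 195.0]]
0.1 [[431.1, 192.6], [375.1, 216.1], [421.0, 170.2], [365.3, 193.3]]
0.058 [[209.3, 246.0], [255.7, 208.5], [233.2, 255.9], [278.2, 216.2]]
0.1 [[206.7, 232.8], [254.3, 196.1], [231.1, 242.5], [277.2, 203.6]]
```

View pics/c4.png

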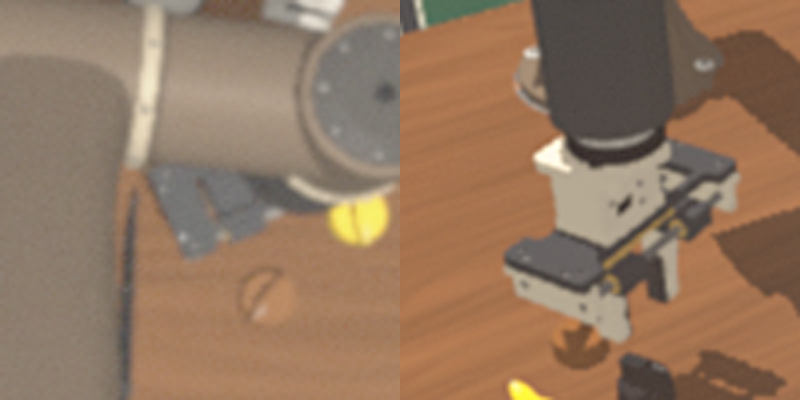

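Everything about the hand looks about 35 mm higher than the stated TCP would put it, though sideways it agrees. I go down to the stated height with care and let the closing width decide.

Emit:
{"api": "drive_tool", "payload": {"plan": "0.1 -0.03 1 0; 0.1 -0.03 2 0; 0.1 -0.03 2.8 0; 0.1 -0.03 2.8 0"}}

```text
time_s: 3.32
tcp_pos: [0.5348, -0.2455, 0.0279]
eef_rot: [179.9, -0.1, -156.1]
contact_force: [-0.4, -0.0, 0.6]
gripper_width: 0.0437
```

Emit:
{"api": "drive_tool", "payload": {"plan": "0 0 0 0; 0 0 0 0; 0 0 0 0; 0 0 0 0", "fingers": 1, "squeeze": 15}}

```text
time_s: 3.82
tcp_pos: [0.5356, -0.2457, 0.0292]
eef_rot: [-180.0, 0.0, -156.1]
contact_force: [1.0, -0.4, 0.8]
gripper_width: 0.0095
```

```bash
python3 -c "
from h import *
rel(.536,-.246,.03,-156)
a=cap('scene')
i=a['frame'][205:275,205:275,::-1]; o=cv2.resize(np.clip(255*(i/255.)**.55,0,255).astype('uint8'),(560,560),interpolation=cv2.INTER_CUBIC)
cv2.imwrite('pics/c5.png',o)"
```

```text
cm,rad: [-0.026 -0.046 -0.079 -0.001] tcp [ 0.5356 -0.2457  0.0292] rot [-1.7999e+02  2.0000e-02 -1.5606e+02] F [ 0.97 -0.42  0.82] w 0.0095 t 3.83
```

View pics/c5.png

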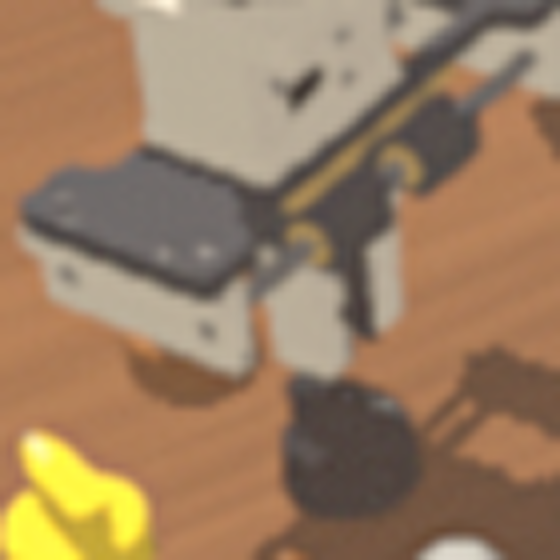

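The jaws closed past 14 mm to 9.5 mm, above the knob. So the tips really are well above the stated height. I reckon the true tip height from the picture.

```bash
python3 -c "
from h import *
a=cap('scene');s=r.get_state();t=s['tcp_pos'];w=np.radians(s['eef_rot'][2]);ex=np.array([np.cos(w),np.sin(w),0]);ey=np.array([np.sin(w),-np.cos(w),0])
print(s['gripper_width'],t)
for y in(-.027,-.005,.005,.027): print(y,[proj(a,t-ex*.0095+ey*y+[0,0,d]).round(1)[0].tolist() for d in(-.008,.01,.02,.03,.04)])
"
```

```text
0.0028256808197737408 [ 0.53554405 -0.24566523  0.0291373 ]
-0.027 [[245.2, 264.3], [244.5, 259.3], [244.1, 256.4], [243.6, 253.6], [243.2, 250.7]]
-0.005 [[250.2, 259.7], [249.5, 254.6], [249.1, 251.8], [248.8, 249.0], [248.4, 246.1]]
0.005 [[252.4, 257.6], [251.8, 252.6], [251.4, 249.8], [251.0, 246.9], [250.7, 244.0]]
0.027 [[257.2, 253.1], [256.6, 248.1], [256.3, 245.3], [255.9, 242.5], [255.6, 239.6]]
```

The tips stand about 29 mm behind the stated TCP, instead of 8 mm ahead of it. I will work from the seen tips: open, go down 3 cm with a force check, then look.

Emit:
{"api": "drive_tool", "payload": {"plan": "0 0 0 0; 0 0 0 0; 0 0 0 0; 0 0 0 0", "fingers": 0.0}}

```text
time_s: 4.42
tcp_pos: [0.5355, -0.2456, 0.029]
eef_rot: [180.0, -0.0, -156.1]
contact_force: [1.1, 0.6, -0.6]
gripper_width: 0.0371
```

Emit:
{"api": "drive_tool", "payload": {"plan": "0 0 0.5 0; 0 0 1 0; 0 0 1.5 0; 0 0 2 0; 0 0 2.5 0; 0 0 2.8 0; 0 0 2.8 0"}}

```text
time_s: 5.3
tcp_pos: [0.5353, -0.2456, 0.0007]
eef_rot: [180.0, -0.0, -156.1]
contact_force: [0.8, -0.7, -0.3]
gripper_width: 0.0441
```

```bash
python3 -c "
from h import *
rel(.536,-.246,-.008,-156)
a=cap('scene')
i=a['frame'][215:285,205:275,::-1]; o=cv2.resize(np.clip(255*(i/255.)**.55,0,255).astype('uint8'),(560,560),interpolation=cv2.INTER_CUBIC)
cv2.imwrite('pics/c6.png',o)
s=r.get_state();t=s['tcp_pos'];w=np.radians(s['eef_rot'][2]);ex=np.array([np.cos(w),np.sin(w),0]);ey=np.array([np.sin(w),-np.cos(w),0])
for y in(-.022,.022): print(y,[((proj(a,t-ex*.0095+ey*y+[0,0,d])[0]-[205,215])*8).round().tolist() for d in(.02,.03,.04)])
"
```

```text
cm,rad: [-0.049 -0.061  0.872 -0.001] tcp [ 0.5353 -0.2456  0.0007] rot [ 1.7999e+02 -3.0000e-02 -1.5606e+02] F [ 0.8  -0.7  -0.25] w 0.0441 t 5.3
-0.022 [[330.0, 386.0], [327.0, 364.0], [324.0, 342.0]]
0.022 [[409.0, 313.0], [406.0, 291.0], [404.0, 269.0]]
```

View pics/c6.png

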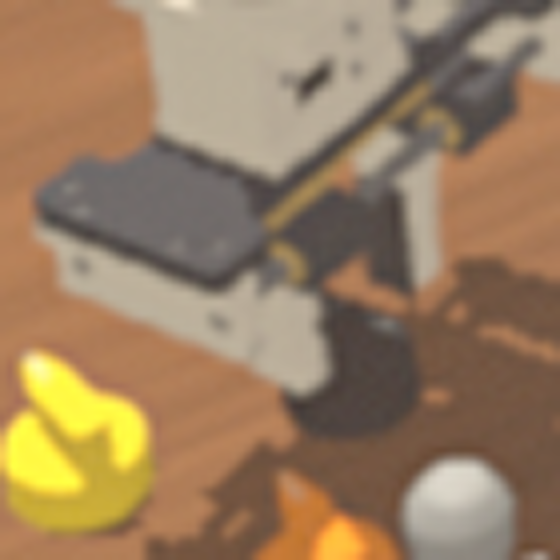

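The fingers straddle the bar, with the tip corners at crop (327,364) and (408,290), so the tips are about 30 mm up. I go another 8.5 mm down.

Emit:
{"api": "drive_tool", "payload": {"plan": "-0.05 -0.05 0.3 0; -0.05 -0.05 0.6 0; -0.05 -0.05 0.85 0; -0.05 -0.05 0.85 0"}}

```text
time_s: 5.85
tcp_pos: [0.5359, -0.2459, -0.0078]
eef_rot: [180.0, -0.0, -156.1]
contact_force: [-0.5, -0.2, 0.3]
gripper_width: 0.0435
```

Emit:
{"api": "drive_tool", "payload": {"plan": "0 0 0 0; 0 0 0 0; 0 0 0 0; 0 0 0 0; 0 0 0 0; 0 0 0 0; 0 0 0 0; 0 0 0 0", "fingers": 1, "squeeze": 30}}

```text
time_s: 6.85
tcp_pos: [0.5362, -0.2459, -0.0074]
eef_rot: [-180.0, 0.0, -156.1]
contact_force: [0.2, -0.7, 1.6]
gripper_width: 0.014
```

Width 14.0 mm, so the bar is gripped. The knob's underside is the reported z + 7.5 mm. Lift, then look.

Emit:
{"api": "drive_tool", "payload": {"plan": "0 0 -1 0; 0 0 -3 0; 0 0 -6 0; 0 0 -10 0; 0 0 -14 0; 0 0 -17 0; 0 0 -17 0"}}

```text
time_s: 7.72
tcp_pos: [0.5377, -0.2463, 0.166]
eef_rot: [-179.8, 0.3, -156.0]
contact_force: [-0.3, 0.3, -1.4]
gripper_width: 0.014
```

```bash
python3 -c "
from h import *
rel(.6553,.0364,.16,-165.5)
"
```

```text
cm,rad: [-22.227  21.058   0.6     0.165] tcp [ 0.5377 -0.2463  0.166 ] rot [-179.82    0.26 -156.05] F [-0.3   0.34 -1.38] w 0.014 t 7.72
```

Emit:
{"api": "drive_tool", "payload": {"plan": "-3 2.8 0 0.02; -6 5.7 0 0.05; -9 8.6 0 0.08; -12 11.4 0 0.1; -15 14.2 0 0.13; -18 17 0 0.15; -20.5 19.4 0 0.165; -22.2 21 0 0.165"}}

```text
time_s: 8.72
tcp_pos: [0.6537, 0.0375, 0.1617]
eef_rot: [180.0, -0.1, -165.5]
contact_force: [0.4, -0.8, -0.8]
gripper_width: 0.0138
```

Emit:
{"api": "drive_tool", "payload": {"plan": "0 0 0 0; 0 0 0 0; 0 0 0 0"}}

```text
time_s: 9.1
tcp_pos: [0.6535, 0.0352, 0.1626]
eef_rot: [-180.0, -0.0, -165.6]
contact_force: [0.0, -1.0, -0.2]
gripper_width: 0.0133
```

```bash
python3 -c "
from h import *
rel(.6553,.0364,.1425,-165.5)
a=cap('scene','s2.png');b=cap('top','t2.png')
i=a['frame'][180:240,320:400,::-1]; i2=b['frame'][110:190,271:351,::-1]
o=np.hstack([cv2.resize(np.clip(255*(k/255.)**.55,0,255).astype('uint8'),(x,450),interpolation=cv2.INTER_CUBIC) for k,x in((i,600),(i2,200))])
cv2.imwrite('pics/c7.png',o)
t=r.get_state()['tcp_pos'];k=t+[0,0,.0075];w=np.radians(14.5);e=np.array([np.cos(w),np.sin(w),0])
for n,p in(('under',k),('nose top',k+e*.027+[0,0,.038]),('skirt front',k+e*.024)): print(n,((proj(a,p)[0]-[320,180])*7.5).round())
print('tip',((proj(a,[.6553,.0364,.137])[0]-[320,180])*7.5).round())
"
```

```text
cm,rad: [-2.040e-01  7.600e-02  2.011e+00 -1.000e-03] tcp [0.6535 0.0352 0.1626] rot [-1.8000e+02 -1.0000e-02 -1.6557e+02] F [ 0.01 -1.   -0.25] w 0.0133 t 9.1
under [267. 133.]
nose top [334.  68.]
skirt front [322. 155.]
tip [269. 210.]
```

View pics/c7.png

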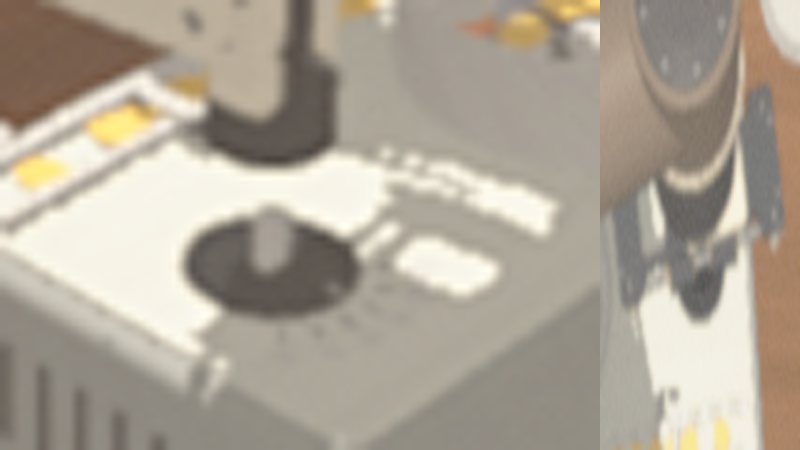

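```bash
python3 - <<'E'
from meas import *
np.set_printoptions(precision=4,suppress=True)
from scipy.optimize import least_squares
a=cap('scene'); s=r.get_state(); zk=s['tcp_pos'][2]+.0075; print(s['tcp_pos'],s['gripper_width'])
g=cv2.cvtColor(a['frame'],cv2.COLOR_RGB2GRAY); x0,y0=343,192
G=cv2.resize(g[192:204,343:370],None,fx=8,fy=8,interpolation=cv2.INTER_CUBIC)
m=(G<135).astype('uint8'); cs=cv2.findContours(m,cv2.RETR_EXTERNAL,cv2.CHAIN_APPROX_NONE)[0]
k=max(cs,key=cv2.contourArea)[:,0,:]
h=(k+.5)/8-.5+[343,192]
# bottom edge points only: lowest row per column
cols=np.unique(k[:,0]); B=np.array([((c+.5)/8-.5+343,(k[k[:,0]==c,1].max()+.5)/8-.5+192) for c in cols])
print('cols',B[0],B[-1],'low',B[B[:,1].argmax()])
B=B[(B[:,0]>B[0,0]+.8)&(B[:,0]<B[-1,0]-.8)]
for z in(zk-.002,zk,zk+.002):
    P=np.array([ray(a,p,z)[:2] for p in B]); o=least_squares(lambda q:np.hypot(*(P-q).T)-.024,P.mean(0)-[.015,0]); print('z',z,'centre',o.x,np.std(o.fun))
g2,hh=disc(a,338,203,376,229,130)
P=np.array([ray(a,p,.114)[:2] for p in hh]); print('dial',fitcirc(P))
rel(*o.x,.16,-165.5)
E
```

```text
[0.6537 0.0354 0.1627] 0.014320960591583573
cols [342.5625 197.8125] [369.4375 200.3125] low [354.3125 202.0625]
z 0.16821959706863174 centre [0.6506 0.0383] 0.0038042820802686272
z 0.17021959706863174 centre [0.6529 0.0363] 0.0037714119645436755
z 0.17221959706863174 centre [0.6552 0.0342] 0.003738634759299609
dial (array([0.6839, 0.0519]), np.float64(0.06473418708304965))
cm,rad: [-0.114 -0.147  0.272 -0.001] tcp [0.6537 0.0354 0.1627] rot [ 180.      0.01 -165.56] F [-0.06 -0.32 -1.98] w 0.0143 t 9.25
```

```bash
cat > kn.py <<'E'
from meas import *
from scipy.optimize import least_squares
np.set_printoptions(precision=4,suppress=True)
def knob(a,z,c0,c1,r0,r1,thr=100,R=.024):
    g=cv2.cvtColor(a['frame'],cv2.COLOR_RGB2GRAY)[r0:r1,c0:c1]
    G=cv2.resize(g,None,fx=8,fy=8,interpolation=cv2.INTER_CUBIC)<thr
    B=[((c+.5)/8-.5+c0,(np.where(G[:,c])[0].max()+.5)/8-.5+r0) for c in range(G.shape[1]) if G[:,c].any()]
    B=np.array(B); P=np.array([ray(a,p,z)[:2] for p in B])
    o=least_squares(lambda q:np.hypot(*(P-q).T)-R,P.mean(0)-[.015,0],loss='soft_l1',f_scale=.001); return o.x,np.std(o.fun),B[0],B[-1]
E
python3 - <<'E'
from kn import *
a=cap('scene'); zk=r.get_state()['tcp_pos'][2]+.0075
for z in(zk-.001,zk,zk+.001):
  for t in (85,110): print(z,knob(a,z,350,363,195,205,t))
for t in(100,130): print('dial',knob(a,.114,348,366,216,226,t,.034), knob(a,.114,352,360,216,226,t,.034))
g=cv2.cvtColor(a['frame'],cv2.COLOR_RGB2GRAY); print(g[194:228,345:369])
E
```

```text
0.16918742593239325 (array([0.6486, 0.0391]), np.float64(0.00036959305154020866), array([349.5625, 200.3125]), array([362.4375, 200.0625]))
0.16918742593239325 (array([0.6495, 0.0384]), np.float64(0.00034036631977630547), array([349.5625, 200.5625]), array([362.4375, 200.3125]))
0.17018742593239325 (array([0.6498, 0.0381]), np.float64(0.00037137039907458993), array([349.5625, 200.3125]), array([362.4375, 200.0625]))
0.17018742593239325 (array([0.6507, 0.0374]), np.float64(0.00034187835745014874), array([349.5625, 200.5625]), array([362.4375, 200.3125]))
0.17118742593239325 (array([0.6509, 0.0371]), np.float64(0.0003731663261954112), array([349.5625, 200.3125]), array([362.4375, 200.0625]))
0.17118742593239325 (array([0.6518, 0.0364]), np.float64(0.0003434152916609341), array([349.5625, 200.5625]), array([362.4375, 200.3125]))
dial (array([0.6582, 0.036 ]), np.float64(0.00229604237762214), array([347.5625, 219.4375]), array([365.4375, 220.5625])) (array([0.6588, 0.0361]), np.float64(0.00044551941036968833), array([351.5625, 222.0625]), array([359.4375, 222.4375]))
dial (array([0.6692,
[... 2956 characters left out ...]
43 246 221 136  72  57  51  48  44  37  39  41  43  42  44  57  65
   79 101 106 112 118 114]
 [239 243 236 185 128 108 105  95  90  79  68  66  71  76  77  83 100 106
  112 114 102  98 110 116]
 [240 232 180 129 114 117 121 117 118 115 112 108 102 109 114 111 106 102
  115 117 110 102 105 115]
 [235 184 124 111 115 119 120 120 121 121 122 117 102 115 120 118 109  96
  111 118 117 116 114 111]
 [237 181 123 113 117 118 119 119 119 120 120 116 106 113 116 117 115 112
  114 115 118 119 118 114]
 [232 213 147 116 115 117 117 120 118 121 120 115 111 114 116 117 118 115
  112 113 115 118 119 119]
 [167 156 126 129 147 128 117 119 119 117 116 112 111 112 113 116 117 118
  115 114 115 118 120 119]]
```

By columns the knob's centre (356.0) and the shaft's (355.7) agree. I aim the TCP at (0.655, 0.0365) and go down slowly, watching the force.

Emit:
{"api": "drive_tool", "payload": {"plan": "-0.15 0.07 0.7 0; -0.15 0.07 1.4 0; -0.15 0.07 2.1 0; -0.15 0.07 2.6 0; -0.15 0.07 2.9 0; -0.15 0.07 2.9 0"}}

```text
time_s: 10.05
tcp_pos: [0.655, 0.0371, 0.1333]
eef_rot: [-180.0, -0.0, -165.5]
contact_force: [0.1, -0.4, -0.4]
gripper_width: 0.0135
```

Emit:
{"api": "drive_tool", "payload": {"plan": "0 0 0.15 0; 0 0 0.3 0; 0 0 0.45 0; 0 0 0.45 0"}}

```text
time_s: 10.55
tcp_pos: [0.655, 0.0372, 0.1289]
eef_rot: [180.0, -0.0, -165.5]
contact_force: [-0.3, -0.1, -1.3]
gripper_width: 0.0135
```

Emit:
{"api": "drive_tool", "payload": {"plan": "0.02 -0.05 0.1 0; 0.02 -0.05 0.2 0; 0.02 -0.05 0.3 0; 0.02 -0.05 0.3 0"}}

```text
time_s: 11.05
tcp_pos: [0.655, 0.0366, 0.1259]
eef_rot: [180.0, -0.0, -165.5]
contact_force: [0.0, -0.3, -1.5]
gripper_width: 0.0136
```

Emit:
{"api": "drive_tool", "payload": {"plan": "0 0 0.1 0; 0 0 0.2 0; 0 0 0.3 0; 0 0 0.3 0"}}

```text
time_s: 11.55
tcp_pos: [0.655, 0.0366, 0.1229]
eef_rot: [-180.0, -0.0, -165.5]
contact_force: [0.5, -0.3, -0.9]
gripper_width: 0.0137
```

Emit:
{"api": "drive_tool", "payload": {"plan": "0 0 0.1 0; 0 0 0.2 0; 0 0 0.3 0; 0 0 0.3 0"}}

```text
time_s: 12.05
tcp_pos: [0.655, 0.0366, 0.1199]
eef_rot: [180.0, -0.0, -165.5]
contact_force: [0.3, 0.2, -0.8]
gripper_width: 0.0133
```

Emit:
{"api": "drive_tool", "payload": {"plan": "0 0 0.1 0; 0 0 0.2 0; 0 0 0.3 0; 0 0 0.3 0"}}

```text
time_s: 12.55
tcp_pos: [0.655, 0.0366, 0.1169]
eef_rot: [180.0, -0.0, -165.5]
contact_force: [0.4, 0.9, 0.4]
gripper_width: 0.0137
```

Emit:
{"api": "drive_tool", "payload": {"plan": "0 0 0.1 0; 0 0 0.2 0; 0 0 0.3 0; 0 0 0.3 0", "squeeze": 50}}

```text
time_s: 13.05
tcp_pos: [0.6551, 0.0366, 0.1145]
eef_rot: [-180.0, 0.0, -165.5]
contact_force: [-1.3, 0.6, 4.6]
gripper_width: 0.0133
```

Emit:
{"api": "drive_tool", "payload": {"plan": "0 0 0.1 0; 0 0 0.2 0; 0 0 0.3 0; 0 0 0.3 0"}}

```text
time_s: 13.55
tcp_pos: [0.6552, 0.0366, 0.1115]
eef_rot: [-180.0, 0.0, -165.5]
contact_force: [-3.1, 0.2, 6.9]
gripper_width: 0.0136
```

Contact came just where home was expected (0.1146), and the force grows like the spring's. I press the remaining stroke.

Emit:
{"api": "drive_tool", "payload": {"plan": "0 0 0.1 0; 0 0 0.2 0; 0 0 0.27 0; 0 0 0.27 0"}}

```text
time_s: 14.05
tcp_pos: [0.6552, 0.0366, 0.1092]
eef_rot: [-180.0, 0.0, -165.5]
contact_force: [-3.5, 1.1, 8.6]
gripper_width: 0.0133
```

Emit:
{"api": "drive_tool", "payload": {"plan": "0 0 0.05 0; 0 0 0.1 0; 0 0 0.1 0; 0 0 0.1 0"}}

```text
time_s: 14.55
tcp_pos: [0.6552, 0.0366, 0.1085]
eef_rot: [-180.0, 0.1, -165.5]
contact_force: [-4.7, 0.9, 9.8]
gripper_width: 0.0134
```

```bash
python3 -c "
from h import *
rel(.655,.0365,.1086,-165.5)
a=cap('scene','s3.png')
i=a['frame'][175:235,315:395,::-1]
cv2.imwrite('pics/c8.png',cv2.resize(np.clip(255*(i/255.)**.55,0,255).astype('uint8'),(800,600),interpolation=cv2.INTER_CUBIC))
"
```

```text
cm,rad: [ 0.024 -0.002 -0.011 -0.   ] tcp [0.6552 0.0366 0.1085] rot [-1.7998e+02  5.0000e-02 -1.6550e+02] F [-4.65  0.93  9.78] w 0.0134 t 14.55
```

View pics/c8.png

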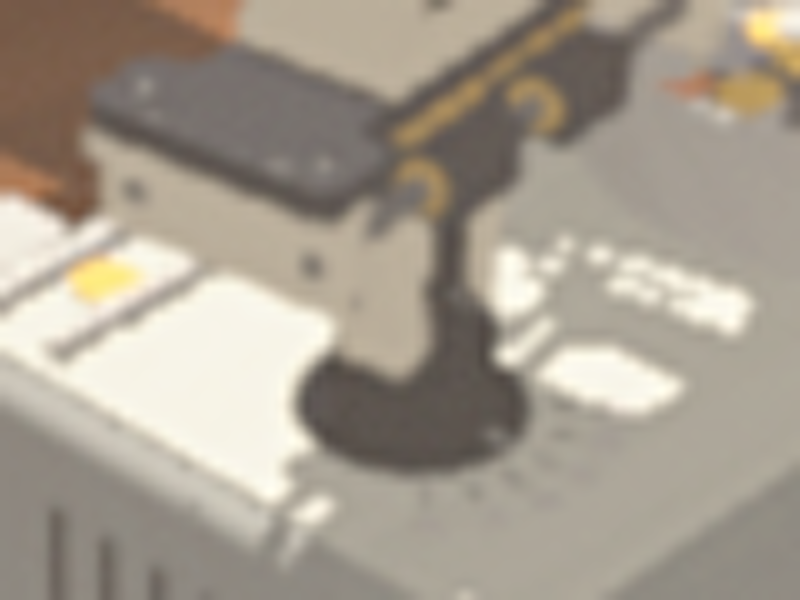

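The knob sits low on the plate with its nose towards the rib at crop (495,433). Force is 9.8 N. I relieve the side force slightly, settle and check.

Emit:
{"api": "drive_tool", "payload": {"plan": "0.03 0 0.03 0; 0.03 0 0.04 0; 0.03 0 0.04 0; 0.03 0 0.04 0"}}

```text
time_s: 15.1
tcp_pos: [0.6553, 0.0366, 0.1085]
eef_rot: [-180.0, 0.1, -165.5]
contact_force: [-5.0, 1.6, 12.8]
gripper_width: 0.0138
```

The tool no longer sinks (0.1085) and the force rises to 12.8 N, so the shaft is on its stop. I hand in.

```bash
python3 -c "
from h import *
print(r.close_job()); rel(.655,.0365,.1086,-165.5)"
```

```text
the job is handed in; nothing more can be done
None
the job is handed in; nothing more can be done
```

The black knob is on the D-shaft and pressed down to its stop. I handed the job in at about 15 s with the gripper still holding it at 50 N. The hand-in gives no verdict, and no state could be read afterwards.

**Pick-up and fit:** I gripped the knob by its bar (14 mm opening) and lifted it. I turned it so its nose lay over the index rib, at about 14.5 degrees, and lowered it onto the shaft. First contact came at a reported height of 0.1145 m, where I expected home to be at 0.1146 m.

**Press:** The force rose from 4.6 to 9.8 N over the next 6 mm. One more small push raised it to 12.8 N without the tool sinking further. The last picture, taken just before that push, shows the knob low on the dial plate with its nose at the rib.

**What disagreed:**
- **Fingertip height:** The pictures put the fingertips about 37 mm higher than the stated TCP implies. My first closing therefore shut on nothing above the knob. I worked from the tips as seen after that.
- **Side force:** About 5 N of sideways force along -x stayed on the tool at the end. Shifting the tool slightly in that direction did not reduce it.
- **Knob position before lowering:** A fit to the skirt edge put the knob about 3 mm from the TCP in x. I judged it unreliable because of shadows and went by the image columns and the earlier top view.

I did not drive into the bell, date stamp, coin tubes or scale, but I took no final picture to confirm they stayed put.

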